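# Latch the spark box cover of the sander

### The arm

A 6-joint arm with a two-finger parallel gripper is mounted at the origin on the work surface. World frame = base frame: x ahead of the robot, y to its left, z up, the work surface at z = 0. Lengths are in mm, angles in rad, forces in N, time in s.
With the tool pointing down it reaches from about 350 to 975 mm from the base axis. Payload 7.1 kg.
Tool frame: the origin (TCP) lies at the very end of the fingers, on their centre line; the grasp point (between the pads) lies 19 mm behind it; y points along the fingers, z is the direction in which the jaws open and shut, and the axes are right-handed (so a half turn about y gives the same grasp; the last joint's range is limited). The gripper opens to 88 mm and grips with 3 to 60 N. Pads are 20 mm wide; open, the fingers measure 115 mm over their backs; the gripper's body (75 mm by 178 mm) begins 61 mm behind the grasp point.
Start: joints at [-1.347, 0.423, 1.63, -0, 1.089, -0.019], TCP at [150.283, -606.646, 222.675] pointing down, gripper open.
Joint ranges: [-3, 3], [-0.9, 2.11], [0.09, 2.58], [-1.31, 4.45], [0.11, 2.69], [-2.54, 2.54]. Speed limits (rad/s): [2.39, 2.39, 3.01, 3.14, 3.14, 3.14].

### API

Orientations are given as a unit quaternion [x, y, z, w].
In Python, from plant import arm, grab_frame gives the robot as it stands.
- The arm moves only by the tool apply_moves, never from a script. Its argument "rows" is a list of rows, each a list of 7 numbers: the closure in counts, from 0 (fully open) to 255 (shut), then the shift along the world's x, y, z in cm, then the turn, a rotation vector about the world's x, y, z in rad. In form: [[hand, x, y, z, ax, ay, az], ...]. A call has 1 to 20 rows; each row shifts and turns the commanded pose from where the row before left it; what a row does not reach is not made up. A row lasts 1/8 s, in which the tool goes at most 62.5 mm and 10.7 degrees, less where a joint would pass 70% of its speed; a pose out of reach is approached as far as the arm can. A call is refused whole if a number of a shift passes 6.25 or a number of a turn 0.188, either way. A call with a gripper value outside its range is refused whole. The fingers move at their own pace and stop on an object; "force" is the grip in N (left out, the last holds). Time passes only in rows, so rows that do not move let the fingers close. It gives the time, the measured TCP pose, the force and the opening at its end, in the units of the state.
- arm.sense(): the state, without advancing time (a new reading comes with each control period).
- grab_frame(name): name is "scene" or "top"; returns a dict with "image" (384x512x3 uint8, red, green, blue), "K" (3x3 intrinsics, pixels), "world_to_cam" (4x4, takes a point from world to camera coordinates). Camera axes: x right, y down, z forward; pixel columns grow to the right and rows downward; lengths in mm; the calibration is good to about 2 mm. A picture is of the moment at which its call begins. There is no depth.
- arm.sign_off(): hands the job in, once; it reports no verdict.
The state is a dict: "time_s": time; "qpos": joint angles; "joint_vel": joint speeds; "tau": joint torques, N m; "tcp_pos": TCP position; "eef_rot": TCP orientation; "contact_force": force on the tool from outside, world axes, zero at the start; "moment": the same for the moment, N m; "gripper_width": opening from 0.0 (shut) to 1.0 (fully open).
Only numpy, scipy, OpenCV 4.12 (cv2) and the standard library are available. Lean on these libraries where they do the work, as an engineer would, in place of code of your own. Each camera call takes 0.05 s, during which the arm holds its last target.

### The job

Close the draw latch on top of the spark box: flip its claw, which is thrown back over the lever, forward so that the claw's tooth hooks behind the keeper on the end cover, then swing the lever back and down over centre until it lies flat on the box and holds the cover drawn in. Leave the other things on the bench where they are.

Things in the scene. Friction and masses are not known exactly. Their poses are not given: they have to be found in the camera images.
- latch_pivot (a point): Lever's pivot, fixed, on a grey-green steel spark box (190 mm long, 130 wide, top 100 mm above the bench, hose stub at its back end), mid-width, 24 mm above its top, 60 mm from its cover end; plain steel latch. Axes: x level along the box from the latch to the keeper and end cover, y across, z up. Lever and claw turn in this x-z plane.
- lever (a joint): Lever angle, rad: 0 = handle straight up; positive = tipped back, away from the keeper (to -x); 1.57 = shut flat over the box, its stop; other stop -0.45. Starts at -0.35 to -0.03. Friction keeps it where left. With the claw hooked: slack first, then a spring pull (up to 8 N at the handle); over centre at about 1.3 it stays shut; let go before, it springs back.
- handle_tip (a point): Centre of the round cross bar (12 mm thick, 36 mm wide across y) at the end of the lever handle, 85 mm from the pivot; the handle below it is a steel strip 26 mm wide, 5 mm thick. z axis: along the handle, pivot to tip; x axis: out of the handle's face on the keeper side (the upper face when shut).
- claw (a joint): Claw angle relative to the lever, rad. Its hinge rides on the lever, 22 mm from the pivot: at lever 0, 4.6 mm behind (-x) and 21.5 mm above it. lever + claw = claw slope: 0 level, pointing to the keeper; 1.57 upright; more = leaning back. Starts leaning back near its stop (claw 2.3), straddling the handle. Swings freely, falls to the side it leans to.
- claw_pad (a point): Middle of the outer face (upper when hooked) of the claw's flat end plate: 30 mm along the claw, 46 mm across y, 6 mm thick; 108 mm along the claw from its hinge, 14 mm off its line. x axis: along the claw away from the hinge; z axis: out of the outer face (up when level, to the back when upright). Two side arms join it to the hinge. Starts higher than the handle tip.
- claw_tooth (a point): Middle of the inner face of the claw's tooth (36 mm wide, 6 mm thick, 16 mm high) under the plate's end: 114.5 mm along the claw from the hinge, on its line; 6 mm further along than claw_pad and 14 mm below it in the claw's axes.
- keeper_top (a point): Top edge of the far face of the keeper, a steel lip 36 mm wide across y, 6 mm thick, 30 mm high, on the end cover; moves with the cover. Axes as latch_pivot. The tooth must go down beyond (+x of) this edge; hooked, claw_tooth lies about 8 mm below it. With the lever at its start angle the tooth comes down 5 to 13 mm clear beyond it.
- cover (a joint): Gap of the end cover, m: its gasket springs it out to 0.010 when free; about 0.004 when the latch is shut.
- flap_disc: Bystander: dark abrasive disc, 116 mm across, 8 mm high, beside the box. Origin under its centre.
- angle_iron: Bystander: steel angle offcut 160 x 40 x 40 mm beside the box. Origin under its centre.
- wrench: Bystander: steel wrench lying on the bench.
- hammer: Bystander: hammer lying on the bench.
- oil_can: Bystander: grey can 66 mm across, 130 mm high. Origin under its centre.
- mug: Bystander: white mug 80 mm across, 90 mm high. Origin under its centre.
- brush: Bystander: bench brush lying on the bench.

How it is judged:
By the outcome, as a careful person would: the job done as asked, in the order asked, and still so for the second after the job is handed in, with the robot touching nothing.
It also fails if it takes over 54 s, if anything falls off the work surface, if the arm or the gripper's body presses on something with over 40 N, if the wrist force passes 120 N, or if a joint passes its speed limit or range.

## Working session

There is one attempt and no reset: what is moved stays moved. The work goes in short steps, Python scripts to look and compute and a tool call to move; the robot and the scene stay as the last step left them, time stands still between calls to the robot, and variables do not carry over. Pictures are saved under pics/ and viewed, and the job is handed in when it is done.

Besides the shell and the picture viewer there is one more tool, called after "Call:" as name(argument=value, ...) on one line, values as JSON. apply_moves: Moves the arm, as the interface text tells. Its arguments: {"type":"object","properties":{"rows":{"type":"array","items":{"type":"array","items":{"type":"number"}}},"force":{"type":"number"}},"required":["rows"]}

```bash
ls; mkdir -p pics
python3 - <<'E'
from plant import arm, grab_frame
import cv2,pickle
d={}
for n in("scene","top"):
    f=grab_frame(n); d[n]=f; cv2.imwrite(f"pics/{n}0.png",cv2.resize(f["image"][:,:,::-1],(800,600),interpolation=cv2.INTER_CUBIC))
    print(n,f["K"],f["world_to_cam"])
pickle.dump(d,open("f0.pkl","wb"))
print(arm.sense())
E
```

```text
pics
scene [[426.48491399   0.         258.40163355]
 [  0.         426.48491399 192.46188455]
 [  0.           0.           1.        ]] [[ 8.11143707e-01  5.84845654e-01  1.20297959e-03 -4.95014386e+02]
 [ 4.64734746e-01 -6.43306044e-01 -6.08423331e-01 -1.56981961e+02]
 [-3.55059857e-01  4.94077822e-01 -7.93611746e-01  1.80224193e+03]
 [ 0.00000000e+00  0.00000000e+00  0.00000000e+00  1.00000000e+00]]
top [[435.617358     0.         260.70527659]
 [  0.         435.617358   188.50260224]
 [  0.           0.           1.        ]] [[-1.45961838e-02 -9.99862168e-01  7.91184442e-03  2.05254162e+01]
 [-9.93100739e-01  1.35758134e-02 -1.16475833e-01  6.30827943e+02]
 [ 1.16352369e-01 -9.55736120e-03 -9.93162012e-01  1.37189796e+03]
 [ 0.00000000e+00  0.00000000e+00  0.00000000e+00  1.00000000e+00]]
{'time_s': 0.1, 'qpos': array([-1.34700944e+00,  4.23781464e-01,  1.63061595e+00,  1.08795281e-07,
        1.08861856e+00, -1.89973265e-02]), 'joint_vel': array([ 0.00041031, -0.00098177, -0.00313933,  0.00031265,  0.00154879,
        0.00111958]), 'tau': array([ 7.84998192e-04, -5.45618641e+01, -2.74325395e+01,  6.45507197e-02,
        1.87962293e-02, -7.24988240e-06]), 'tcp_pos': array([ 150.16606409, -606.16113091,  221.96786459]), 'eef_rot': array([-0.08567789,  0.70240361, -0.70140243,  0.08557508]), 'contact_force': array([ 0.25761447, -0.08830996, -0.13439543]), 'moment': array([-0.00820422, -0.02363962, -0.02269752]), 'gripper_width': 0.9987139709607247}
```

View pics/scene0.png

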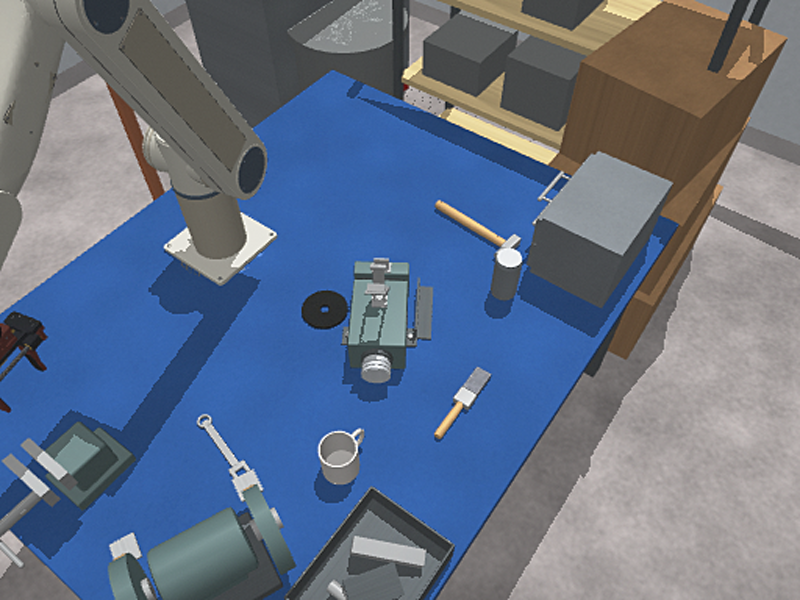

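View pics/top0.png

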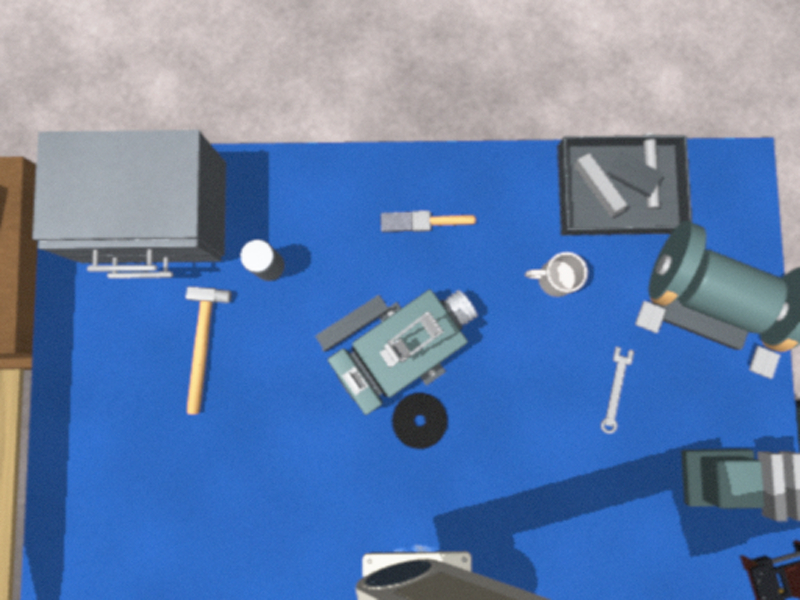

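Run:
```python
import cv2,pickle
d=pickle.load(open("f0.pkl","rb"))
a=d["scene"]["image"][155:255,210:290,::-1]; cv2.imwrite("pics/sc.png",cv2.resize(a,None,fx=6,fy=6,interpolation=cv2.INTER_CUBIC))
a=d["top"]["image"][175:275,195:315,::-1]; cv2.imwrite("pics/tc.png",cv2.resize(a,None,fx=6,fy=6,interpolation=cv2.INTER_CUBIC))
```

```text
(no output)
```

View pics/sc.png

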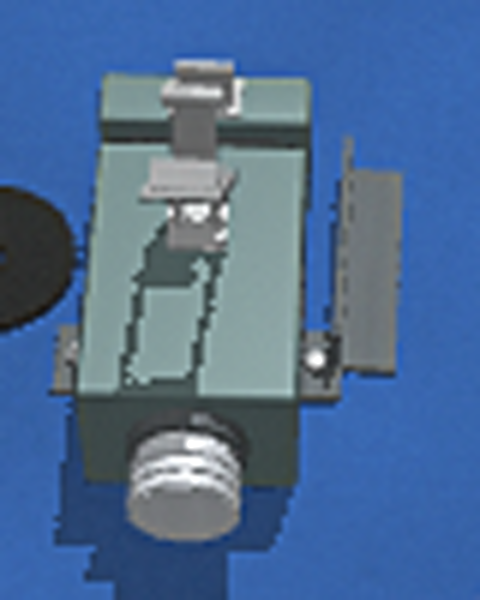

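View pics/tc.png

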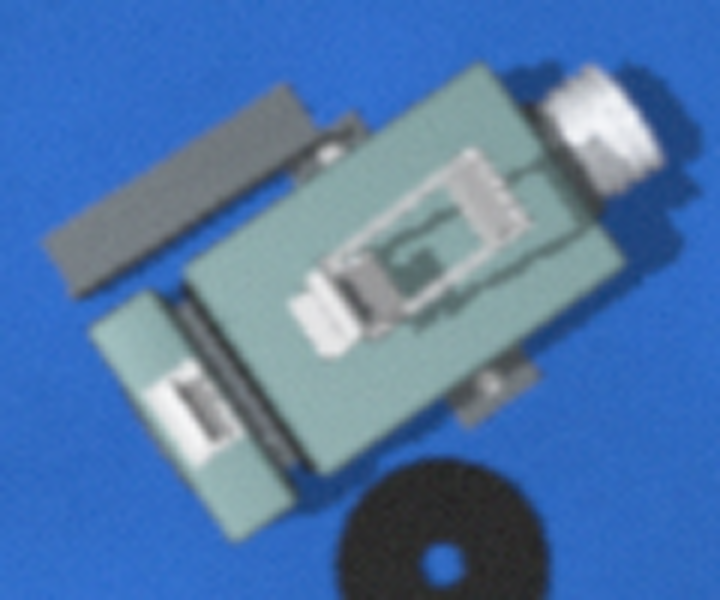

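```bash
cat > h.py <<'E'
import numpy as np,cv2,pickle
def proj(f,P):
    P=np.atleast_2d(P); c=(f["world_to_cam"][:3,:3]@P.T).T+f["world_to_cam"][:3,3]
    u=(f["K"]@c.T).T; return u[:,:2]/u[:,2:]
def back(f,uv,z):
    R=f["world_to_cam"][:3,:3];t=f["world_to_cam"][:3,3];C=-R.T@t
    d=R.T@np.linalg.inv(f["K"])@np.array([uv[0],uv[1],1.]); return C+d*(z-C[2])/d[2]
def tc(u,v): return ((u+.5)/6-.5+195,(v+.5)/6-.5+175)
def sc(u,v): return ((u+.5)/6-.5+210,(v+.5)/6-.5+155)
E
python3 - <<'E'
from h import *
d=pickle.load(open("f0.pkl","rb"));f=d["top"]
pts=[(185,275),(485,62),(628,258),(318,472),(90,328),(150,290),(300,492),(238,540)]
B=[back(f,tc(*p),100) for p in pts]
for p,b in zip(pts,B): print(p,b.round(1))
for i,j in((0,1),(1,2),(2,3),(3,0),(4,5),(5,6),(4,7)):
    e=B[j]-B[i]; print(i,j,np.linalg.norm(e).round(1),np.degrees(np.arctan2(e[1],e[0])).round(1))
pts=[(103,145),(305,150),(298,395),(80,393),(105,75),(310,80),(308,122),(103,122)]
f=d["scene"]
for p in pts: print(p,back(f,sc(*p),100).round(1))
E
```

```text
(185, 275) [526.8 121.6 100. ]
(485, 62) [634.2 -33.4 100. ]
(628, 258) [ 532.3 -104.6  100. ]
(318, 472) [426.4  54.9 100. ]
(90, 328) [500.6 170.  100. ]
(150, 290) [519.5 139.5 100. ]
(300, 492) [416.6  64.1 100. ]
(238, 540) [393.1  95.6 100. ]
0 1 188.6 -55.3
1 2 124.3 -145.1
2 3 191.5 123.6
3 0 120.5 33.6
4 5 35.9 -58.3
5 6 127.5 -143.8
4 7 130.8 -145.3
(103, 145) [427.9  50.3 100. ]
(305, 150) [532.3 120.8 100. ]
(298, 395) [635.7 -30.4 100. ]
(80, 393) [ 532.5 -103.2  100. ]
(105, 75) [393.1  96.2 100. ]
(310, 80) [501.4 169.3 100. ]
(308, 122) [520.6 140.3 100. ]
(103, 122) [416.3  64.9 100. ]
```

```bash
cat >> h.py <<'E'
ang=np.radians(124.3)
ex=np.array([np.cos(ang),np.sin(ang),0]);ey=np.array([-ex[1],ex[0],0]);ez=np.array([0,0,1.])
piv=np.array([512.2,37.3,124.])
def L(x,z,y=0): return piv+x*ex+y*ey+z*ez
def tip(th,y=0): return L(-85*np.sin(th),85*np.cos(th),y)
def hinge(th):
    c,s=np.cos(th),np.sin(th); x,z=-4.6,21.5   # rotate toward -x by th
    return x*c-z*s, x*s+z*c
def claw(th,sl,a,n,y=0):
    hx,hz=hinge(th);c,s=np.cos(sl),np.sin(sl)
    return L(hx+a*c-n*s,hz+a*s+n*c,y)
E
python3 - <<'E'
from h import *
d=pickle.load(open("f0.pkl","rb"))
inv={"top":lambda p:((p-[195,175]+.5)*6-.5),"scene":lambda p:((p-[210,155]+.5)*6-.5)}
for n in d:
    print(n)
    for th in(-.35,-.19,-.03):
        print(th,"tip",inv[n](proj(d[n],[tip(th,18),tip(th,-18)])).round().tolist())
        for c in (2.1,2.2,2.3):
            print("   claw",c,inv[n](proj(d[n],[claw(th,th+c,123,14,23),claw(th,th+c,123,14,-23),claw(th,th+c,93,14,23),claw(th,th+c,93,14,-23)])).round().tolist())
E
```

```text
scene
-0.35 tip [[165.0, 72.0], [227.0, 74.0]]
   claw 2.1 [[145.0, 85.0], [229.0, 87.0], [148.0, 112.0], [230.0, 114.0]]
   claw 2.2 [[144.0, 106.0], [228.0, 108.0], [148.0, 128.0], [230.0, 130.0]]
   claw 2.3 [[144.0, 128.0], [227.0, 130.0], [147.0, 144.0], [229.0, 146.0]]
-0.19 tip [[164.0, 85.0], [226.0, 87.0]]
   claw 2.1 [[144.0, 124.0], [227.0, 126.0], [147.0, 142.0], [229.0, 144.0]]
   claw 2.2 [[143.0, 146.0], [227.0, 148.0], [146.0, 159.0], [229.0, 161.0]]
   claw 2.3 [[142.0, 169.0], [226.0, 170.0], [146.0, 176.0], [228.0, 178.0]]
-0.03 tip [[162.0, 102.0], [224.0, 103.0]]
   claw 2.1 [[142.0, 165.0], [226.0, 167.0], [146.0, 175.0], [228.0, 176.0]]
   claw 2.2 [[142.0, 188.0], [226.0, 189.0], [146.0, 191.0], [228.0, 193.0]]
   claw 2.3 [[141.0, 210.0], [225.0, 212.0], [145.0, 208.0], [228.0, 210.0]]
top
-0.35 tip [[320.0, 361.0], [276.0, 298.0]]
   claw 2.1 [[436.0, 289.0], [377.0, 205.0], [425.0, 298.0], [368.0, 216.0]]
   claw 2.2 [[457.0, 274.0], [399.0, 191.0], [441.0, 288.0], [383.0, 206.0]]
   claw 2.3 [[477.0, 261.0], [419.0, 178.0], [455.0, 278.0], [398.0, 196.0]]
-0.19 tip [[342.0, 345.0], [298.0, 282.0]]
   claw 2.1 [[476.0, 262.0], [417.0, 178.0], [456.0, 277.0], [398.0, 196.0]]
   claw 2.2 [[495.0, 248.0], [436.0, 166.0], [470.0, 267.0], [413.0, 186.0]]
   claw 2.3 [[512.0, 236.0], [454.0, 154.0], [483.0, 259.0], [426.0, 178.0]]
-0.03 tip [[366.0, 328.0], [322.0, 265.0]]
   claw 2.1 [[512.0, 237.0], [453.0, 154.0], [484.0, 258.0], [427.0, 177.0]]
   claw 2.2 [[528.0, 225.0], [470.0, 144.0], [496.0, 250.0], [439.0, 169.0]]
   claw 2.3 [[543.0, 215.0], [485.0, 134.0], [506.0, 242.0], [450.0, 162.0]]
```

Run:
```python
from h import *
from plant import arm
from scipy.spatial.transform import Rotation as R
s=arm.sense();r=R.from_quat(s["eef_rot"]).as_matrix();print(r.round(3))
print("ey",ey.round(3),"ex",ex.round(3)); z=r[:,2]
a=np.arctan2(z[1],z[0]);b=np.arctan2(ey[1],ey[0]);print(a,b,(b-a+np.pi)%(2*np.pi)-np.pi,(b-a)%np.pi)
for x,zz in((-110,300),(-110,232),(30,232)): print(x,zz,(L(x,zz-124)-s["tcp_pos"]).round(1),L(x,zz-124).round(1))
```

```text
[[-0.971 -0.     0.24 ]
 [-0.24   0.001 -0.971]
 [-0.    -1.    -0.001]]
ey [-0.826 -0.564  0.   ] ex [-0.564  0.826  0.   ]
-1.328012142509191 -2.542944720155738 -1.214932577646547 1.9266600759432462
-110 300 [424.  552.6  78. ] [574.2 -53.6 300. ]
-110 232 [424.  552.6  10. ] [574.2 -53.6 232. ]
30 232 [345.1 668.2  10. ] [495.3  62.1 232. ]
```

Call:
apply_moves(rows=[[255,0,0,4.4,0,0,0],[255,0,0,4.4,0,0,0],[255,2.65,3.45,0,0,0,0.12],[255,2.65,3.45,0,0,0,0.12],[255,2.65,3.45,0,0,0,0.12],[255,2.65,3.45,0,0,0,0.12],[255,2.65,3.45,0,0,0,0.12],[255,2.65,3.45,0,0,0,0.12],[255,2.65,3.45,0,0,0,0.12],[255,2.65,3.45,0,0,0,0.12],[255,2.65,3.45,0,0,0,0.12],[255,2.65,3.45,0,0,0,0.12],[255,2.65,3.45,0,0,0,0.12],[255,2.65,3.45,0,0,0,0.12],[255,2.65,3.45,0,0,0,0.12],[255,2.65,3.45,0,0,0,0.12],[255,2.65,3.45,0,0,0,0.12],[255,2.65,3.45,0,0,0,0.127]], force=20)

```text
time_s: 2.35
tcp_pos: [574.8, -53.4, 310.3]
eef_rot: [0.626, -0.329, 0.329, -0.626]
contact_force: [0.4, -0.1, 0.0]
gripper_width: 0.008
```

```bash
cat >> h.py <<'E'
def rel(s):
    from scipy.spatial.transform import Rotation as R
    p=np.array(s["tcp_pos"])-piv; r=R.from_quat(s["eef_rot"]).as_matrix()
    print("t",round(s["time_s"],2),"box x,y",round(p@ex,1),round(p@ey,1),"z",round(p[2]+124,1),"F",np.round([s["contact_force"]@ex,s["contact_force"]@ey,s["contact_force"][2]],1),"tool z",(r[:,2]@np.array([ex,ey,ez]).T).round(3),"w",round(s["gripper_width"],3))
def shot(tag,crop=True):
    from plant import arm,grab_frame
    d={n:grab_frame(n) for n in("scene","top")}
    pickle.dump(d,open(f"f{tag}.pkl","wb"))
    a=cv2.resize(d["scene"]["image"][140:240,205:295,::-1],None,fx=4.4,fy=4.4,interpolation=cv2.INTER_CUBIC)
    b=cv2.resize(d["top"]["image"][175:275,210:300,::-1],None,fx=4.4,fy=4.4,interpolation=cv2.INTER_CUBIC)
    cv2.imwrite(f"pics/c{tag}.png",np.hstack([a,b]))
    rel(arm.sense())
E
python3 -c "
from h import *;shot('1')"
```

```text
t 2.45 box x,y -109.5 -2.4 z 310.1 F [ 0.4  0.2 -0.4] tool z [ 0.006 -1.     0.001] w 0.009
```

View pics/c1.png

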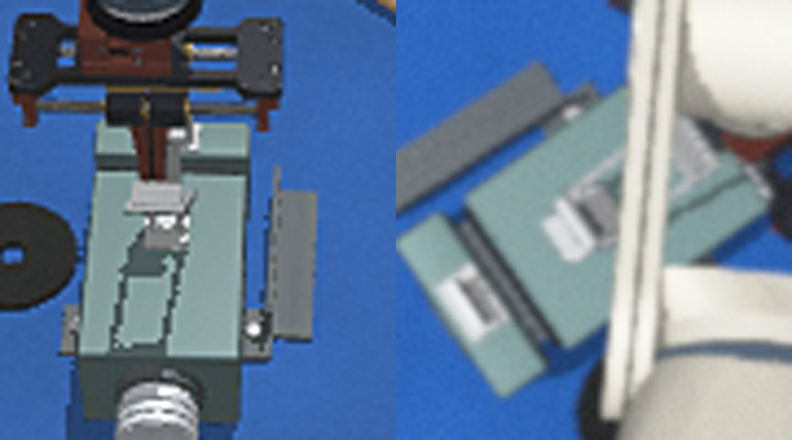

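```bash
python3 -c "
from h import *
d=pickle.load(open('f1.pkl','rb'))
for P in (L(-109.5,186,-2.4),L(-110,108,0),claw(-.17,2.12,123,14),claw(-.17,2.12,93,14)): print(((proj(d['scene'],P)-[205,140]+.5)*4.4).round(),((proj(d['top'],P)-[210,175]+.5)*4.4).round())"
```

```text
[[155. 170.]] [[338.  99.]]
[[156. 237.]] [[332. 114.]]
[[157. 193.]] [[291. 142.]]
[[160. 198.]] [[269. 159.]]
```

```bash
python3 -c "
from h import *
d=pickle.load(open('f1.pkl','rb'))
for th in (-.2,-.12,-.04):
  for sl in (2.1,2.15,2.2,2.27):
    if sl-th>2.31: continue
    o=[]
    for a,n in ((123,14),(93,14),(120,-8)):
      P=claw(th,sl,a,n); o.append(((proj(d['scene'],P)-[205,140]+.5)*4.4).round()[0].tolist()); o.append(((proj(d['top'],P)-[210,175]+.5)*4.4).round()[0].tolist())
    print(th,sl,o, (P-piv)@ex)"
```

```text
-0.2 2.1 [[158.0, 189.0], [287.0, 145.0], [160.0, 195.0], [266.0, 161.0], [159.0, 160.0], [261.0, 163.0]] -53.91277326476779
-0.12 2.1 [[157.0, 191.0], [290.0, 143.0], [160.0, 196.0], [268.0, 160.0], [158.0, 162.0], [263.0, 161.0]] -55.66896488700791
-0.12 2.15 [[157.0, 199.0], [296.0, 139.0], [159.0, 203.0], [273.0, 157.0], [158.0, 170.0], [270.0, 156.0]] -60.980836799460576
-0.04 2.1 [[157.0, 193.0], [292.0, 141.0], [159.0, 198.0], [271.0, 158.0], [158.0, 164.0], [265.0, 159.0]] -57.412407424419776
-0.04 2.15 [[157.0, 201.0], [298.0, 137.0], [159.0, 205.0], [275.0, 155.0], [158.0, 172.0], [272.0, 155.0]] -62.72427933687237
-0.04 2.2 [[157.0, 209.0], [304.0, 134.0], [159.0, 211.0], [279.0, 152.0], [158.0, 180.0], [279.0, 150.0]] -67.88871264571262
-0.04 2.27 [[157.0, 221.0], [311.0, 129.0], [159.0, 219.0], [285.0, 149.0], [158.0, 191.0], [288.0, 144.0]] -74.8467204310187
```

Call:
apply_moves(rows=[[255,-0.2,-0.13,-4.1,0,0,0],[255,0,0,-4.1,0,0,0],[255,-0.56,0.83,0,0,0,0],[255,-0.56,0.83,0,0,0,0],[255,-0.56,0.83,0,0,0,0],[255,-0.56,0.83,0,0,0,0],[255,-0.56,0.83,0,0,0,0],[255,0,0,0,0,0,0]])

```text
time_s: 3.45
tcp_pos: [543.7, -13.7, 228.9]
eef_rot: [-0.625, 0.33, -0.33, 0.625]
contact_force: [-0.4, -1.1, 0.8]
gripper_width: 0.007
```

```bash
python3 -c "
from h import *;shot('2')"
```

```text
t 3.55 box x,y -60.7 2.6 z 228.7 F [ 0.1 -0.5 -0.5] tool z [ 0.001 -1.    -0.   ] w 0.001
```

View pics/c2.png

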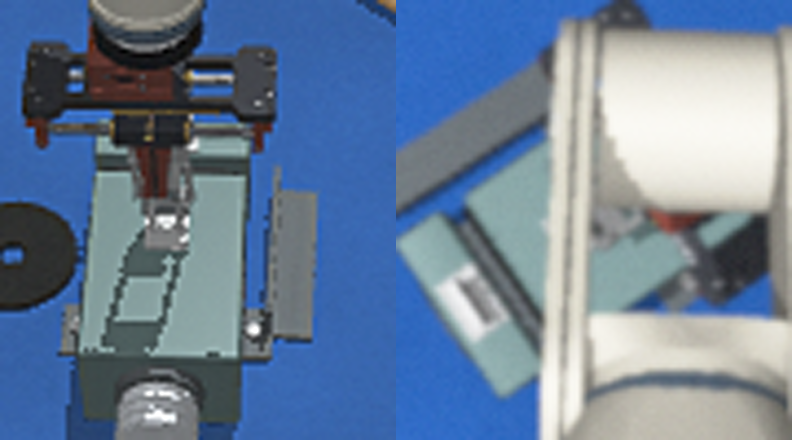

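The claw is riding on the fingers, with the plate around (165,170) behind them. I'll keep pushing it over.

Call:
apply_moves(rows=[[255,-0.5,0.74,0,0,0,0],[255,-0.5,0.74,0,0,0,0],[255,-0.45,0.66,0,0,0,0],[255,-0.34,0.5,0,0,0,0],[255,-0.28,0.41,0,0,0,0],[255,-0.28,0.41,0,0,0,0],[255,-0.28,0.41,0,0,0,0],[255,-0.28,0.41,0,0,0,0],[255,-0.28,0.41,0,0,0,0],[255,-0.28,0.41,0,0,0,0],[255,-0.28,0.41,0,0,0,0],[255,0,0,0,0,0,0],[255,0,0,0,0,0,0]])

```text
time_s: 5.18
tcp_pos: [506.8, 40.7, 228.7]
eef_rot: [-0.625, 0.33, -0.33, 0.625]
contact_force: [-1.1, -0.1, -0.0]
gripper_width: 0.006
```

```bash
python3 -c "
from h import *;shot('3')"
```

```text
t 5.28 box x,y 5.7 2.5 z 228.7 F [0.3 0.5 0. ] tool z [ 0. -1.  0.] w 0.004
```

View pics/c3.png

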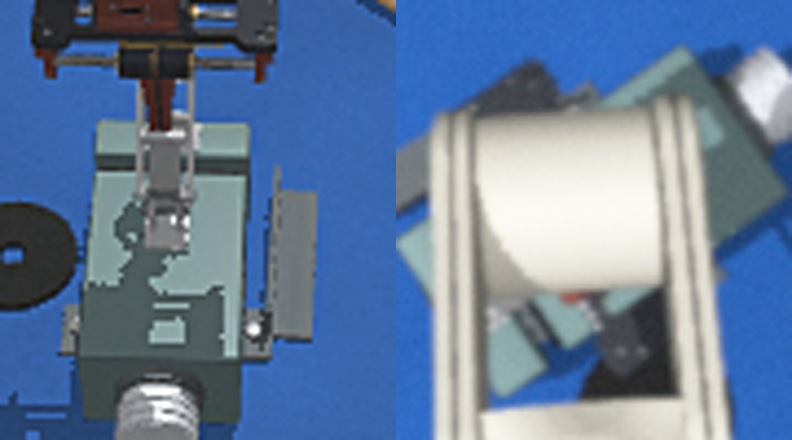

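```bash
python3 -c "
from h import *
d=pickle.load(open('f3.pkl','rb'))
for sl in (1.5,1.3,1.1,.9,.5,0):
    print(sl,[((proj(d['scene'],claw(-.1,sl,a,n,23))-[205,140]+.5)*4.4).round()[0].tolist() for a,n in ((0,0),(93,14),(123,14))], ((claw(-.1,sl,93,14)-piv)@ex).round(), claw(-.1,sl,93,14)[2].round())
cv2.imwrite('pics/s3.png',cv2.resize(d['scene']['image'][100:220,200:300,::-1],None,fx=5,fy=5))
shot('4')
cv2.imwrite('pics/s4.png',cv2.resize(pickle.load(open('f4.pkl','rb'))['scene']['image'][100:220,200:300,::-1],None,fx=5,fy=5))
"
```

```text
1.5 [[138.0, 196.0], [132.0, 127.0], [131.0, 99.0]] -10.0 240.0
1.3 [[138.0, 196.0], [134.0, 109.0], [133.0, 76.0]] 9.0 239.0
1.1 [[138.0, 196.0], [135.0, 95.0], [135.0, 59.0]] 27.0 235.0
0.9 [[138.0, 196.0], [137.0, 85.0], [137.0, 48.0]] 44.0 227.0
0.5 [[138.0, 196.0], [140.0, 80.0], [141.0, 44.0]] 72.0 203.0
0 [[138.0, 196.0], [144.0, 98.0], [146.0, 72.0]] 91.0 160.0
t 5.38 box x,y 5.7 2.6 z 228.7 F [ 1.  -0.4 -0.5] tool z [ 0. -1.  0.] w 0.003
```

View pics/s4.png

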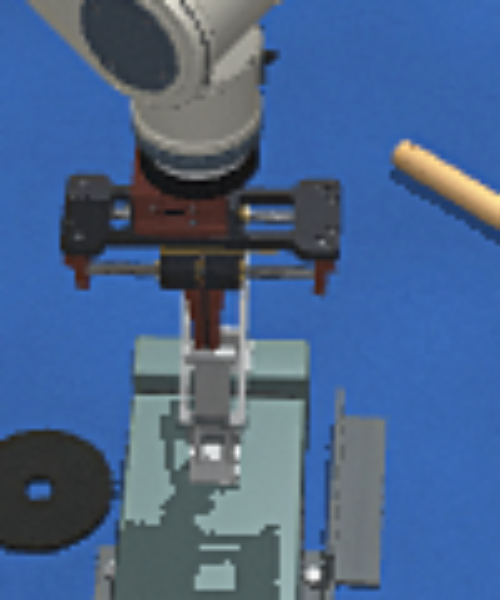

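Call:
apply_moves(rows=[[255,0,0,4,0,0,0],[255,0,0,4,0,0,0],[255,0,-6,0,0,0,0],[255,0,-6,0,0,0,0],[255,0,-6,0,0,0,0],[255,0,-6,0,0,0,0],[255,0,0,0,0,0,0]])

```text
time_s: 6.25
tcp_pos: [506.5, -203.0, 308.5]
eef_rot: [0.625, -0.332, 0.332, -0.624]
contact_force: [0.4, -0.3, -0.0]
gripper_width: 0.008
```

```bash
python3 -c "
from h import *;shot('5')"
```

```text
t 6.35 box x,y -192.5 138.3 z 308.4 F [0.6 0.5 0.1] tool z [-0.002 -1.    -0.   ] w 0.005
```

View pics/c5.png

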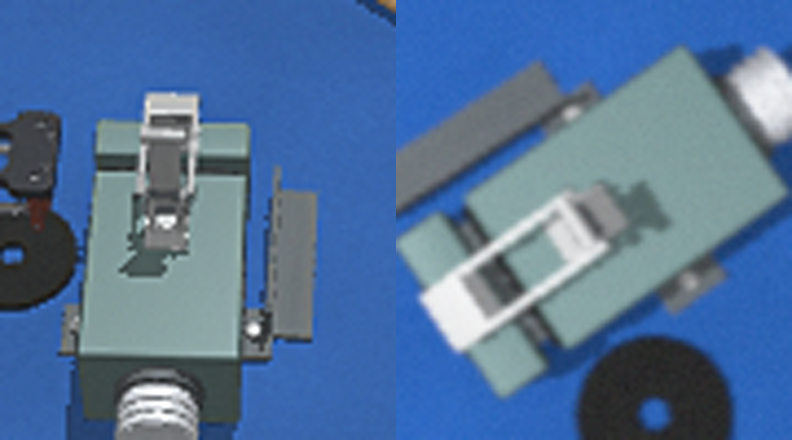

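```bash
python3 -c "
from h import *
d=pickle.load(open('f5.pkl','rb'))
P=lambda p:[((proj(d['scene'],p)-[205,140]+.5)*4.4).round()[0].tolist(),((proj(d['top'],p)-[210,175]+.5)*4.4+[396,0]).round()[0].tolist()]
for th in (-.45,-.3,-.2,-.1,0): print('tip',th,P(tip(th,18)),P(tip(th,-18)))
for th in(-.3,-.1):
  for sl in (.1,0,-.1,-.2):
    print(th,sl,[P(claw(th,sl,123,14,y)) for y in(23,-23)],[P(claw(th,sl,93,14,y)) for y in(23,)], claw(th,sl,114.5,0)[2],((claw(th,sl,114.5,0)-piv)@ex).round(1))
a=cv2.resize(d['scene']['image'][155:205,225:265,::-1],None,fx=10,fy=10,interpolation=cv2.INTER_CUBIC)
b=cv2.resize(d['top']['image'][210:260,210:265,::-1],None,fx=7,fy=10,interpolation=cv2.INTER_CUBIC)
cv2.imwrite('pics/z5.png',np.hstack([a,b]))
"
```

```text
tip -0.45 [[144.0, 115.0], [555.0, 272.0]] [[189.0, 116.0], [523.0, 226.0]]
tip -0.3 [[143.0, 122.0], [570.0, 262.0]] [[188.0, 123.0], [538.0, 215.0]]
tip -0.2 [[142.0, 128.0], [580.0, 254.0]] [[188.0, 129.0], [548.0, 208.0]]
tip -0.1 [[142.0, 135.0], [591.0, 246.0]] [[187.0, 136.0], [559.0, 200.0]]
tip 0 [[141.0, 143.0], [602.0, 239.0]] [[187.0, 144.0], [570.0, 193.0]]
-0.3 0.1 [[[145.0, 60.0], [452.0, 355.0]], [[200.0, 61.0], [412.0, 297.0]]] [[[143.0, 89.0], [490.0, 329.0]]] 157.3300536729045 115.9
-0.3 0 [[[146.0, 68.0], [451.0, 357.0]], [[200.0, 69.0], [412.0, 299.0]]] [[[144.0, 94.0], [489.0, 330.0]]] 145.89912746684269 116.5
-0.3 -0.1 [[[146.0, 77.0], [452.0, 357.0]], [[200.0, 78.0], [413.0, 300.0]]] [[[144.0, 101.0], [488.0, 331.0]]] 134.46820126078086 115.9
-0.3 -0.2 [[[147.0, 87.0], [454.0, 356.0]], [[201.0, 88.0], [415.0, 299.0]]] [[[145.0, 108.0], [489.0, 330.0]]] 123.15148909080818 114.2
-0.1 0.1 [[[145.0, 64.0], [458.0, 352.0]], [[200.0, 65.0], [418.0, 293.0]]] [[[143.0, 93.0], [496.0, 325.0]]] 157.2827494761148 111.5
-0.1 0 [[[146.0, 72.0], [457.0, 353.0]], [[200.0, 73.0], [417.0, 295.0]]] [[[144.0, 98.0], [494.0, 326.0]]] 145.85182327005296 112.1
-0.1 -0.1 [[[146.0, 81.0], [457.0, 353.0]], [[200.0, 82.0], [418.0, 296.0]]] [[[144.0, 105.0], [494.0, 327.0]]] 134.42089706399113 111.5
-0.1 -0.2 [[[147.0, 91.0], [459.0, 352.0]], [[200.0, 92.0], [420.0, 295.0]]] [[[144.0, 112.0], [495.0, 326.0]]] 123.10418489401846 109.8
```

View pics/z5.png

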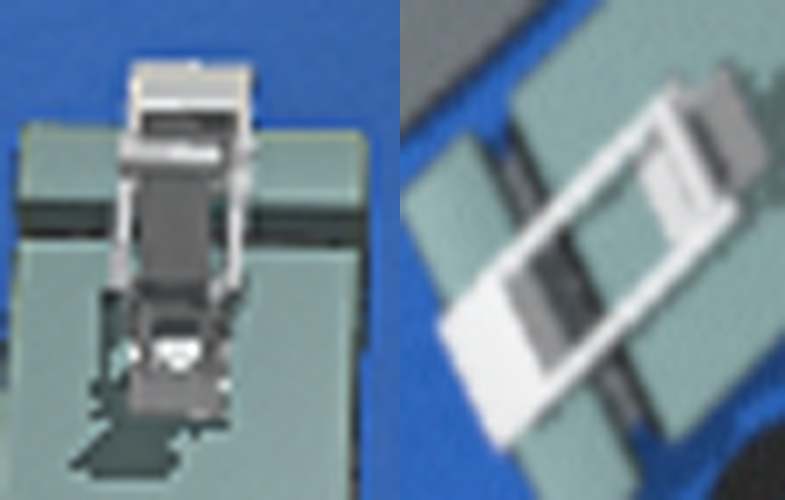

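```bash
python3 -c "
from h import *
d=pickle.load(open('f0.pkl','rb'))
for z in (124,130):
  for p in ((148,392),(195,468)):
    q=back(d['top'],tc(*p),z)-piv; print(z,(q@ex).round(1),(q@ey).round(1))
  for p in ((175,62),(233,62),(165,88)):
    q=back(d['scene'],sc(*p),z)-piv; print('s',z,(q@ex).round(1),(q@ey).round(1))
"
```

```text
124 108.7 -20.4
124 110.8 23.9
s 124 107.0 19.2
s 124 108.0 -17.2
s 124 85.4 24.3
130 108.2 -20.1
130 110.4 24.0
s 130 101.8 18.7
s 130 102.8 -17.5
s 130 80.3 23.7
```

```bash
python3 -c "
from h import *
prev=None
for th in [None,-.1,.1,.3,.5,.7,.9,1.1,1.25,1.4,1.5,1.57]:
    if th is None: p=L(45,70)
    else:
        c,s=np.cos(th),np.sin(th); p=L(-70*s+2.5*c+10,70*c+2.5*s)
    print(th,p.round(1),None if prev is None else ((p-prev)/10).round(2)); prev=p
"
```

```text
None [486.8  74.5 194. ] None
-0.1 [501.2  53.4 193.4] [ 1.44 -2.11 -0.06]
0.1 [509.1  41.8 193.9] [ 0.79 -1.15  0.05]
0.3 [516.9  30.4 191.6] [ 0.78 -1.14 -0.23]
0.5 [524.2  19.6 186.6] [ 0.74 -1.08 -0.5 ]
0.7 [530.9   9.9 179.1] [ 0.67 -0.98 -0.75]
0.9 [536.6   1.5 169.5] [ 0.57 -0.83 -0.97]
1.1 [541.1  -5.  158. ] [ 0.45 -0.66 -1.15]
1.25 [543.6  -8.7 148.4] [ 0.25 -0.36 -0.95]
1.4 [545.2 -11.1 138.4] [ 0.16 -0.24 -1.01]
1.5 [545.8 -12.  131.4] [ 0.06 -0.09 -0.69]
1.57 [546.  -12.3 126.6] [ 0.02 -0.03 -0.49]
```

Call:
apply_moves(rows=[[255,-0.4,5.55,0,0,0,0],[255,-0.4,5.55,0,0,0,0],[255,-0.4,5.55,0,0,0,0],[255,-0.4,5.55,0,0,0,0],[255,-0.4,5.55,0,0,0,0],[255,0,0,0,0,0,0],[255,0,0,-4,0,0,0],[255,0,0,-4,0,0,0],[255,0,0,-3.4,0,0,0],[255,0,0,0,0,0,0]])

```text
time_s: 7.6
tcp_pos: [484.6, 78.0, 192.8]
eef_rot: [0.627, -0.332, 0.328, -0.624]
contact_force: [0.6, 0.5, 0.4]
gripper_width: 0.002
```

```bash
python3 -c "
from h import *;shot('6')"
```

```text
t 7.7 box x,y 48.0 -2.3 z 195.5 F [ 0.1 -0.3  0.3] tool z [ 0.001 -1.     0.   ] w 0.006
```

View pics/c6.png

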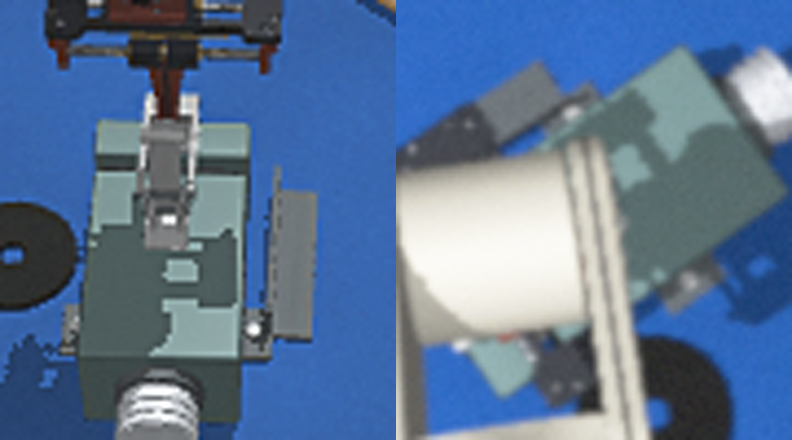

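The fingers are between the handle and the claw plate, at box x=48. Now I'll push the lever back along its arc.

Call:
apply_moves(rows=[[255,0.45,-0.85,0,0,0,0],[255,0.45,-0.85,0,0,0,0],[255,0.5,-0.8,0,0,0,0],[255,0.4,-0.58,0,0,0,0],[255,0.4,-0.58,0,0,0,0],[255,0.39,-0.57,-0.11,0,0,0],[255,0.39,-0.57,-0.12,0,0,0],[255,0,0,0,0,0,0]])

```text
time_s: 8.7
tcp_pos: [516.6, 29.9, 192.0]
eef_rot: [0.625, -0.331, 0.33, -0.625]
contact_force: [0.2, 1.3, -0.3]
gripper_width: 0.004
```

```bash
python3 -c "
from h import *;shot('7')"
```

```text
t 8.8 box x,y -8.4 0.5 z 192.2 F [ 0.7 -0.3 -0.3] tool z [ 0. -1. -0.] w 0.004
```

View pics/c7.png

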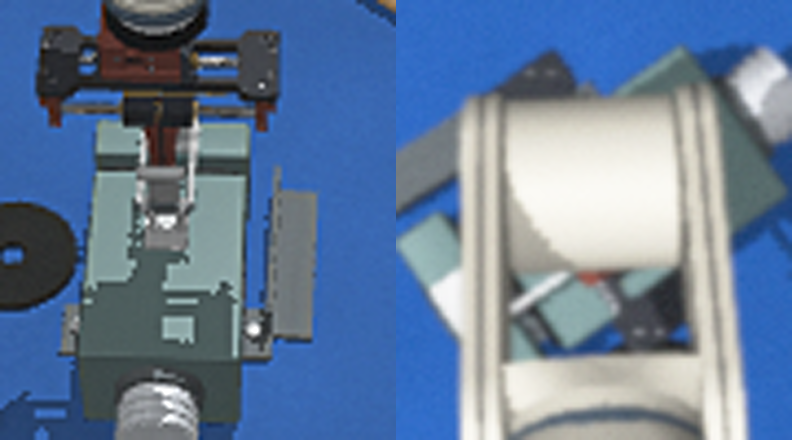

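Call:
apply_moves(rows=[[255,0.37,-0.54,-0.25,0,0,0],[255,0.37,-0.54,-0.25,0,0,0],[255,0.34,-0.49,-0.37,0,0,0],[255,0.33,-0.49,-0.38,0,0,0],[255,0.28,-0.41,-0.48,0,0,0],[255,0.29,-0.42,-0.49,0,0,0],[255,0,0,0,0,0,0]])

```text
time_s: 9.68
tcp_pos: [536.5, 0.7, 169.7]
eef_rot: [0.625, -0.33, 0.33, -0.625]
contact_force: [-0.7, 0.9, 0.4]
gripper_width: 0.008
```

```bash
python3 -c "
from h import *;shot('8')"
```

```text
t 9.78 box x,y -43.9 0.3 z 170.2 F [2.  0.4 0.1] tool z [ 0. -1.  0.] w 0.009
```

View pics/c8.png

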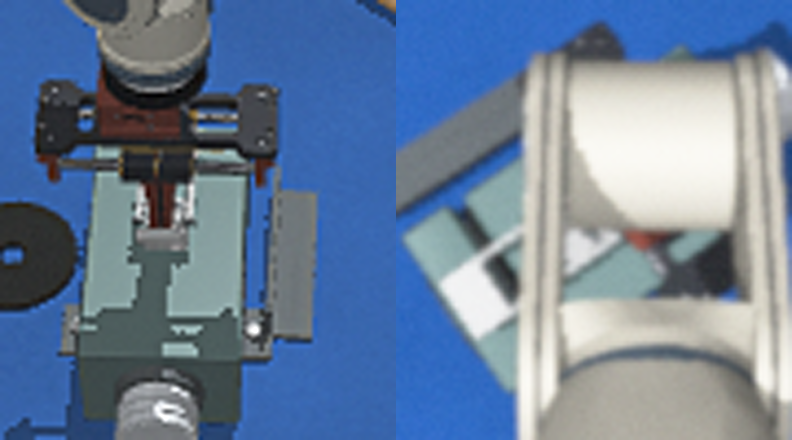

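Call:
apply_moves(rows=[[255,0.23,-0.33,-0.57,0,0,0],[255,0.22,-0.33,-0.58,0,0,0],[255,0.13,-0.18,-0.48,0,0,0],[255,0.12,-0.18,-0.48,0,0,0],[255,0.08,-0.12,-0.5,0,0,0],[255,0.08,-0.12,-0.5,0,0,0],[255,0,0,0,0,0,0]])

```text
time_s: 10.65
tcp_pos: [544.9, -11.4, 138.6]
eef_rot: [0.625, -0.33, 0.33, -0.625]
contact_force: [0.6, -0.5, 0.0]
gripper_width: 0.007
```

```bash
python3 -c "
from h import *;shot('9')"
```

```text
t 10.75 box x,y -58.7 0.2 z 139.0 F [ 0.6 -0.6  0.4] tool z [ 0. -1.  0.] w 0.005
```

View pics/c9.png

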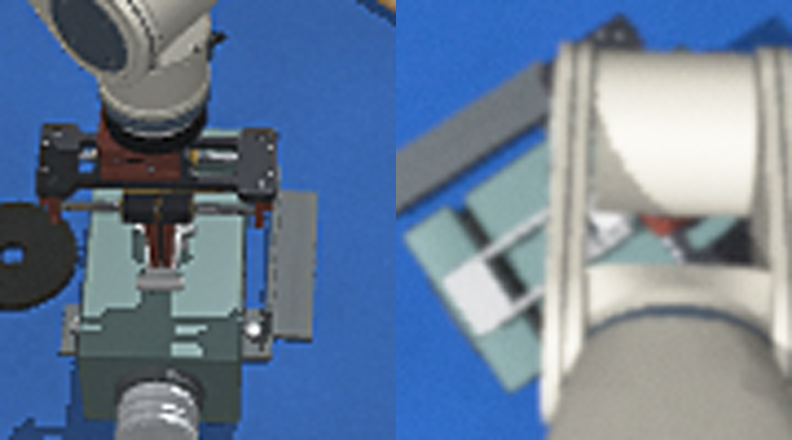

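Call:
apply_moves(rows=[[255,0.03,-0.05,-0.35,0,0,0],[255,0.03,-0.04,-0.35,0,0,0],[255,0.02,-0.03,-0.3,0,0,0],[255,0,0,-0.2,0,0,0],[255,0,0,-0.1,0,0,0],[255,0,0,0,0,0,0]])

```text
time_s: 11.5
tcp_pos: [545.7, -12.6, 126.7]
eef_rot: [0.625, -0.33, 0.33, -0.625]
contact_force: [-3.1, -0.1, 8.2]
gripper_width: -0.001
```

```bash
python3 -c "
from h import *;from plant import arm;rel(arm.sense())"
```

```text
t 11.5 box x,y -60.1 0.4 z 126.7 F [1.6 2.6 8.2] tool z [ 0. -1. -0.] w -0.001
```

Call:
apply_moves(rows=[[255,0,0,-0.1,0,0,0],[255,0,0,0,0,0,0],[255,0,0,0,0,0,0]])

```text
time_s: 11.88
tcp_pos: [545.8, -12.6, 126.5]
eef_rot: [-0.625, 0.33, -0.33, 0.625]
contact_force: [-6.1, 1.1, 15.6]
gripper_width: 0.008
```

```bash
python3 -c "
from h import *;from plant import arm;rel(arm.sense())"
```

```text
t 11.88 box x,y -60.1 0.4 z 126.5 F [ 4.3  4.4 15.6] tool z [ 0. -1.  0.] w 0.008
```

It's against the stop: the force is rising and z has stopped at 126.5. I'll retreat clear and look.

Call:
apply_moves(rows=[[255,0,0,2,0,0,0],[255,0,0,6,0,0,0],[255,0,0,6,0,0,0],[255,0,0,4,0,0,0],[255,0,-6,0,0,0,0],[255,0,-6,0,0,0,0],[255,0,-6,0,0,0,0],[255,0,-6,0,0,0,0],[255,0,0,0,0,0,0]])

```text
time_s: 13.0
tcp_pos: [545.3, -256.2, 304.7]
eef_rot: [0.625, -0.332, 0.332, -0.624]
contact_force: [-0.5, -1.1, -0.1]
gripper_width: 0.003
```

```bash
python3 -c "
from h import *;shot('10')
d=pickle.load(open('f10.pkl','rb'))
P=lambda p:[((proj(d['scene'],p)-[205,140]+.5)*4.4).round()[0].tolist(),((proj(d['top'],p)-[210,175]+.5)*4.4+[396,0]).round()[0].tolist()]
for th in (1.3,1.45,1.57): print('tip',th,P(tip(th,18)),P(tip(th,-18)))
cv2.imwrite('pics/full10.png',np.hstack([cv2.resize(d[n]['image'][:,:,::-1],(400,300)) for n in('scene','top')]))"
```

```text
t 13.1 box x,y -258.3 136.0 z 304.6 F [ 0.9 -0.4  0. ] tool z [-0.001 -1.    -0.   ] w 0.006
tip 1.3 [[138.0, 274.0], [702.0, 171.0]] [[184.0, 275.0], [671.0, 127.0]]
tip 1.45 [[139.0, 286.0], [704.0, 170.0]] [[184.0, 287.0], [673.0, 127.0]]
tip 1.57 [[139.0, 294.0], [704.0, 170.0]] [[184.0, 295.0], [674.0, 127.0]]
```

View pics/c10.png

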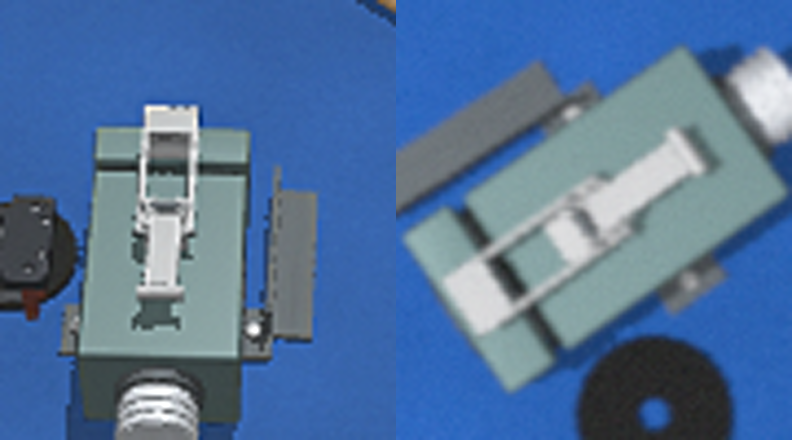

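View pics/full10.png

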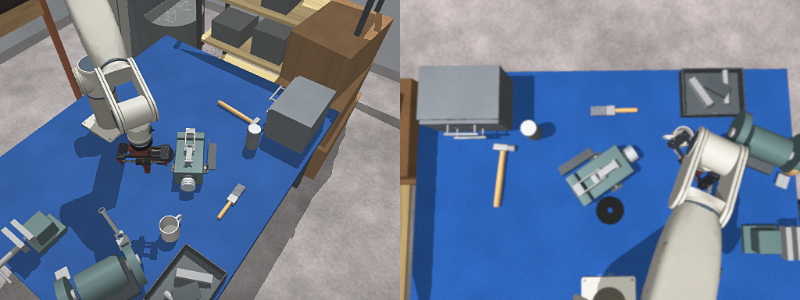

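The lever tip is at scene-crop (160,293), which matches 1.57 rad. The claw plate lies over the keeper and the cover gap has visibly narrowed. The other things on the bench look unmoved.

```bash
python3 -c "
from plant import arm;print(arm.sign_off(),arm.sense()['time_s'])"
```

```text
the job is handed in; nothing more can be done
the job is handed in; nothing more can be done
```

The draw latch is closed and the job is handed in, with about 13 s of the 54 s used. I tipped the claw forward from behind with the closed fingers, and it dropped with its tooth beyond the keeper. I then pushed the lever back and down over centre until it met its stop.

- **Lever:** with the arm withdrawn, the last pictures show the handle tip at the position expected for 1.57 rad (shut flat). Pressing further gave 15.6 N with no more travel, so it is against the stop.
- **Claw and cover:** the claw plate lies over the keeper. The gap at the end cover is visibly narrower than before, though I judged that by eye and did not measure it in mm.
- **Keeper check:** the two cameras disagreed by about 6 mm on the keeper's far edge (about 102 and 108 mm from the pivot). I judged the tooth hooked mainly from how low the claw sat, and the gap narrowing as the lever closed agrees with that.
- **Surroundings:** the other things on the bench look unmoved. The arm was clear of everything at hand-in.

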